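# Seat the keyed spindle collar and hold it home

### The arm

A 7-joint arm with a two-finger parallel gripper is mounted at the origin on the work surface; the furniture and walls round the work are solid. World frame = base frame: x ahead of the robot, y to its left, z up, the work surface at z = 0. Lengths are in m, angles in rad, forces in N, time in s.
With the tool pointing down it reaches from about 0.4 to 0.9 m from the base axis. Payload 5.6 kg.
Tool frame: the origin (TCP) lies at the very end of the fingers, on their centre line; the grasp point (between the pads) lies 19 mm behind it (bot.grip_point_offset is the distance from the TCP to the grasp point, in m); z points along the fingers, y is the line along which they close (so a half turn about z gives the same grasp; the last joint's range is limited). The gripper opens to 92 mm and grips with 3 to 60 N. Pads are 20 mm wide; open, the fingers measure 128 mm over their backs; the gripper's body (75 mm by 189 mm) begins 69 mm behind the grasp point.
Start: joints at [1.216, 0.468, -0.012, 1.603, 0.006, 1.071, -0.056], TCP at [0.199, -0.619, 0.215] pointing down, gripper open.
Joint ranges: [-2.53, 2.53], [-0.31, 2.02], [-1.57, 1.55], [0.28, 2.44], [-1.29, 4.43], [0.15, 1.84], [-2.92, 2.92]. Speed limits (rad/s): [2.57, 2.57, 3.14, 3.14, 3.14, 3.14, 3.14].

### API

Orientations are given as a unit quaternion [w, x, y, z].
In Python, from rig import bot gives the robot as it stands.
- The arm moves only by the shell command python3 -m creep 'ROWS' [FORCE]. ROWS is JSON, a list of rows, each an object with "rot": the turn, a rotation vector about the tool's x, y, z in rad, a list of three; "linear": the shift along the tool's x, y, z in m, a list of three; "gripper": the opening in per cent of the stroke, from 0 (shut) to 100 (fully open). A call has exactly 5 rows; each row shifts and turns the commanded pose from where the row before left it, along the tool's axes as they then stand; what a row does not reach is not made up. A row lasts 1/12 s, in which the tool goes at most 41.7 mm and 7.16 degrees, less where a joint would pass 70% of its speed; a pose out of reach is approached as far as the arm can. A call is refused whole if a number of a shift passes 0.0417 or a number of a turn 0.125, either way. A call with a gripper value outside its range is refused whole. The fingers move at their own pace and stop on an object; FORCE is the grip in N (left out, the last holds). Time passes only in rows, so rows that do not move let the fingers close, or fill a call up. It gives the time, the measured TCP pose, the force, the opening and the grip force at its end, in the units of the state.
- bot.get_obs(): the state, without advancing time (a new reading comes with each control period).
- bot.snapshot(name): name is "side" or "top" or "wrist"; returns a dict with "color" (384x512x3 uint8, red, green, blue), "vertical_fov" (degrees; the focal length in pixels is half the picture's height over the tangent of half this angle, whatever the lens; pixels are square), "cx", "cy" (the principal point, pixels), "R" (3x3) and "t" (3): a world point X has camera coordinates R X + t; the wrist camera has in their place "mount" (4x4, takes a point from camera to tool coordinates, whose origin is the TCP and whose axes are the flange's). Camera axes: x right, y down, z forward; pixel columns grow to the right and rows downward; lengths in m; the calibration is good to about 2 mm. A picture is of the moment at which its call begins: read the wrist's pose just before it. There is no depth.
- bot.job_done(): hands the job in; it is judged then, once.
Trained networks look in a picture, given as the dict that the camera call returned (one of the last four; its "shot" number tells which), for a name from the list of things; names that differ only in an ending like _2 or _b are one class to them, and where a whole thing is asked for, a point or a joint stands for the part that bears it (a point fixed in the world has none). Each returns a list of dicts, best first, with "score" (0 to 1); they miss things now and then, are a little off and sometimes report something else, mostly with a low value. They report only what shows in the picture. A call takes as long as a camera call. They do not tell look-alikes from the thing itself.
- bot.trace(target, picture): "region" (384x512 bool, what is visible of it) and "bbox" ([centre column, centre row, width, height] in pixels, round what is visible of it).
The state is a dict: "time_s": time; "joint_pos": joint angles; "joint_velocities": joint speeds; "joint_torque": joint torques, N m; "position": TCP position; "tool_rot": TCP orientation; "contact_force": force on the tool from outside, world axes, zero at the start; "wrist_torque": the same for the moment, N m; "opening": opening from 0.0 (shut) to 1.0 (fully open); "grip_force": force on a finger pad.
Only numpy, scipy, OpenCV 4.12 (cv2) and the standard library are available. Lean on these libraries where they do the work, as an engineer would, in place of code of your own. Each camera call takes 0.05 s, during which the arm holds its last target. There are 200 camera calls.

### The job

Fit the knurled collar to the spindle stand so that the spindle can be locked: pick the collar up from the bench, set it upright over the stand's spigot, and turn it until the keyways hidden in its underside drop over the spigot's cross pin. Then push it fully home against the sprung plate and finish while still gripping it and holding it down there, because the spring lifts it again if you let go. Leave the other loose things on the bench where they stand.

Things in the scene. Friction and masses are not known exactly. Their poses are not given: they have to be found in the camera images.
- collar_mid (a point): centre, half-way up, of the loose collar: a thick-walled steel ring, knurled (finely ribbed) outside, 54 mm across, 40 mm high, bore 29 mm right through, 0.18 to 0.28 kg. It stands on the bench the right way up: z up, keyways at its underside. It is the only thick-walled knurled ring here
- collar_under (a point): centre of the collar's underside, 20 mm below collar_mid. Two equal keyways on opposite sides, 10 mm wide, run from the underside 22 mm up inside the wall; they show neither from outside nor from above. Their angle to the frame's x and y axes is not known: find it by turning, half a turn at most. Released on the pin, the collar stays there upright, so it can be taken afresh
- spigot_tip (a point): top of the stand's upright steel spigot, on its axis, 70 mm above the bench; z up. The spigot is 26.5 mm thick, with a cone on its top 10 mm. The stand is bolted down: grey base plate 110 (x) by 90 (y) mm, 12 mm thick
- pin (a point): middle of the cross pin, on the spigot's axis, 41 mm above the bench. The pin is 6 mm thick, lies level along this frame's y axis and stands out 7 mm on both sides of the spigot. A collar whose keyways miss it rests on the pin with collar_mid 64 mm above the bench, already guided by the spigot
- home (a point): on the spigot's axis, 46 mm above the bench: where collar_mid lies when the collar is fully home on the solid shoulder, 18 mm lower than when it rests on the pin; axes as pin
- plate (a joint): sprung plate, a light metal ring 60 mm across round the spigot below the pin: 0 at rest (top 34 mm above the bench), 0.008 m pushed right down, level with the shoulder. The collar meets it 10 mm below the pin rest, once the keyways are over the pin; it pushes back with 4.5 N at first, 10.5 N fully down, and lifts a released collar
- tar_pot: small dark iron pot, 72 mm across and 40 mm high, loose; to be left alone; origin at the centre of its underside
- ferrule: thin-walled smooth white ferrule ring, 68 mm across and 40 mm high, loose; to be left alone; origin at the centre of its underside
- pin_tray: small dark open box, 68 x 60 x 24 mm, loose; to be left alone; origin at the centre of its underside
- stone: grey whetstone, 109 x 67 x 18 mm, loose; to be left alone; origin at the centre of its underside
- brush: round bristle brush head in a white ferrule, 74 mm across and 74 mm high, loose; to be left alone; origin at its underside
Not all that is in view belongs to the job. What is shaped like the part that bears collar_mid but turquoise is not meant. What is shaped like the part that bears spigot_tip but black is not meant.

How it is judged:
By the outcome, as a careful person would: the job done as asked, in the order asked, and still so for the second after the job is handed in, while the arm keeps its last pose, push and grip.
It also fails if it takes over 72 s, if anything falls off the work surface, if the arm or the gripper's body presses on something with over 40 N, if the wrist force passes 120 N, or if a joint passes its speed limit or range.

## Working session

There is one attempt and no reset: what is moved stays moved. The work goes in short steps, Python scripts to look and compute and a shell command to move; the robot and the scene stay as the last step left them, time stands still between calls to the robot, and variables do not carry over. Pictures are saved under pics/ and viewed, at most 10 in all, crops included, and the job is handed in when it is done.

```bash
ls; mkdir -p pics; python3 - <<'E'
from rig import bot
import cv2, numpy as np
o=bot.get_obs(); print({k:np.round(v,3).tolist() for k,v in o.items()}, bot.grip_point_offset)
for n in ("side","top"):
    s=bot.snapshot(n); cv2.imwrite(f"pics/{n}0.png",s["color"][:,:,::-1])
    print(n,s["vertical_fov"],s["cx"],s["cy"],np.round(s["R"],3).tolist(),np.round(s["t"],3).tolist())
    for t in ("collar_mid","spigot_tip","ferrule","tar_pot","brush","pin_tray","stone"):
        print(t,[(np.round(d["bbox"]).tolist(),round(d["score"],2)) for d in bot.trace(t,s)])
E
```

```text
pics
{'time_s': 0.0, 'joint_pos': [1.216, 0.468, -0.012, 1.604, 0.006, 1.071, -0.056], 'joint_velocities': [-0.0, -0.0, -0.001, -0.002, -0.002, 0.001, 0.001], 'joint_torque': [-0.0, -52.057, -0.012, -24.375, -0.057, 0.017, 0.0], 'position': [0.199, -0.618, 0.214], 'tool_rot': [-0.001, 0.988, 0.155, -0.0], 'contact_force': [0.482, -0.127, -0.456], 'wrist_torque': [0.005, 0.018, 0.034], 'grip_force': 0.0, 'opening': 1.001} 0.0187
side 46.34889519628039 255.43954708715347 194.69634477627835 [[-0.995, -0.095, -0.012], [-0.047, 0.591, -0.805], [0.083, -0.801, -0.593]] [0.539, 0.022, 1.358]
collar_mid [([257.0, 230.0, 16.0, 26.0], 0.96), ([286.0, 282.0, 26.0, 27.0], 0.96), ([283.0, 253.0, 20.0, 23.0], 0.8)]
spigot_tip [([322.0, 206.0, 49.0, 28.0], 0.81), ([268.0, 176.0, 39.0, 27.0], 0.6)]
ferrule [([217.0, 233.0, 26.0, 25.0], 0.91)]
tar_pot [([260.0, 151.0, 19.0, 22.0], 0.61)]
brush [([233.0, 286.0, 30.0, 40.0], 0.78)]
pin_tray [([202.0, 190.0, 21.0, 15.0], 0.7)]
stone [([221.0, 155.0, 32.0, 15.0], 0.8)]
top 48.11148660377538 250.9567423651601 186.60991738522748 [[0.021, -1.0, 0.018], [-0.983, -0.024, -0.182], [0.182, -0.014, -0.983]] [0.041, 0.538, 1.23]
collar_mid [([207.0, 196.0, 18.0, 18.0], 0.67), ([176.0, 214.0, 17.0, 15.0], 0.51), ([143.0, 219.0, 23.0, 20.0], 0.48)]
spigot_tip [([290.0, 201.0, 31.0, 41.0], 0.94), ([197.0, 159.0, 22.0, 21.0], 0.72)]
ferrule [([196.0, 158.0, 26.0, 21.0], 0.57)]
tar_pot [([346.0, 189.0, 28.0, 27.0], 0.81), ([292.0, 201.0, 34.0, 43.0], 0.27)]
brush [([131.0, 178.0, 23.0, 20.0], 0.96), ([292.0, 202.0, 36.0, 46.0], 0.72)]
pin_tray [([270.0, 134.0, 20.0, 21.0], 0.85)]
stone [([335.0, 141.0, 22.0, 36.0], 0.73)]
```

```bash
python3 - <<'E'
import cv2
a=cv2.imread("pics/side0.png")[120:320,150:380]; b=cv2.imread("pics/top0.png")[100:260,90:390]
cv2.imwrite("pics/a.png",cv2.resize(a,None,fx=3,fy=3,interpolation=2)[:600]); cv2.imwrite("pics/b.png",cv2.resize(b,None,fx=2.66,fy=2.66,interpolation=2))
E
```

```text
(no output)
```

View pics/a.png

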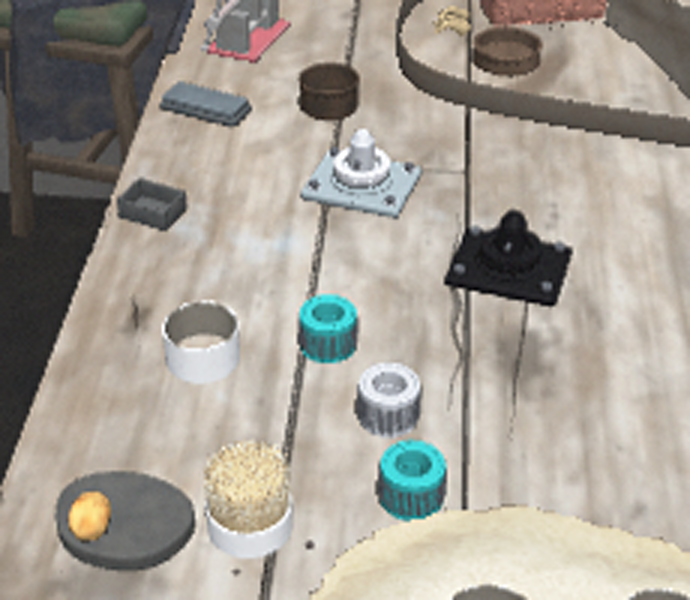

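View pics/b.png

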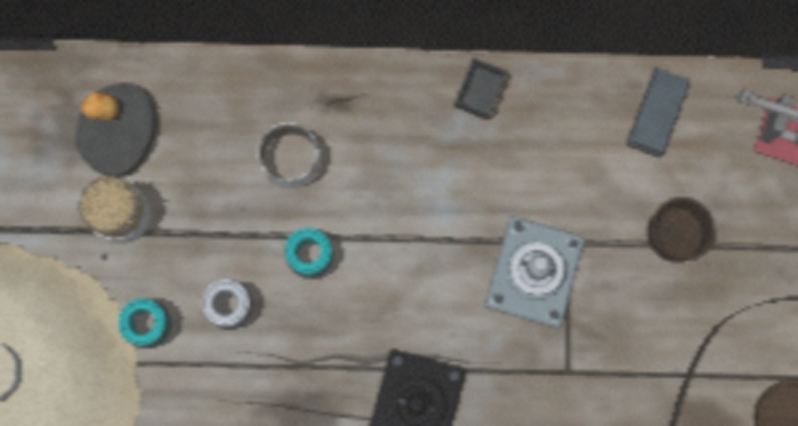

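The side crop shows three rings: turquoise at (259,229), steel at (280,253) and turquoise at (287,280). It also shows the grey stand at (270,177) and a black stand at (320,207). The top crop shows the same things: steel ring (175,214), turquoise rings (144,221) and (206,194), grey stand (293,200), black stand (~247,250). The white ferrule at (217,233) in the side view is thin and smooth. I choose the steel ring and the grey stand.

```bash
cat > h.py <<'E'
import numpy as np
from scipy.spatial.transform import Rotation as Ro
def focal(s): return s["color"].shape[0]/2/np.tan(np.radians(s["vertical_fov"])/2)
def pose(o): return Ro.from_quat(np.roll(o["tool_rot"],-1)).as_matrix(), np.array(o["position"])
def ray(s,px,o=None):
    f=focal(s); d=np.array([(px[0]-s["cx"])/f,(px[1]-s["cy"])/f,1])
    if "mount" in s:
        M=np.array(s["mount"]);R,p=pose(o); return R@M[:3,3]+M[:3,:3].dot(0*d)+p if False else p+R@M[:3,3], R@M[:3,:3]@d
    R=np.array(s["R"]);return -R.T@np.array(s["t"]), R.T@d
def at_z(s,px,z,o=None):
    c,d=ray(s,px,o); return c+d*(z-c[2])/d[2]
def proj(s,X,o=None):
    f=focal(s); X=np.array(X)
    if "mount" in s:
        M=np.array(s["mount"]);R,p=pose(o); c=M[:3,:3].T@(R.T@(X-p)-M[:3,3])
    else: c=np.array(s["R"])@X+s["t"]
    return c[:2]/c[2]*f+[s["cx"],s["cy"]]
E
python3 - <<'E'
from rig import bot; from h import *; import cv2
S=bot.snapshot("side");T=bot.snapshot("top")
for n,a,b,z in [("steel",(280,253),(175.3,214),.022),("turqA",(259,229),(206,194.5),.022),("turqB",(287.5,280),(144,221),.022),("tip",(271,164),(293.4,198.5),.07),("tcp?",None,None,0)]:
    if a: print(n,at_z(S,a,z).round(3),at_z(T,b,z).round(3))
c=np.array([(513,218),(585,240),(558,327),(485,305)])/2.66+[90,100]
print([at_z(T,p,.012).round(3).tolist() for p in c])
o=bot.get_obs();W=bot.snapshot("wrist");print(np.round(W["mount"],3).tolist(),W["vertical_fov"]); cv2.imwrite("pics/w0.png",W["color"][:,:,::-1])
print([proj(S,o["position"]),proj(T,o["position"])])
E
```

```text
steel [0.451 0.282 0.022] [0.453 0.278 0.022]
turqA [0.513 0.192 0.022] [0.515 0.188 0.022]
turqB [0.428 0.374 0.022] [0.43  0.37  0.022]
tip [ 0.498 -0.066  0.07 ] [ 0.501 -0.071  0.07 ]
[[0.561, -0.045, 0.012], [0.537, -0.128, 0.012], [0.436, -0.097, 0.012], [0.459, -0.014, 0.012]]
[[0.001, -0.956, -0.292, 0.083], [1.0, 0.002, -0.0, 0.001], [0.001, -0.292, 0.956, -0.171], [0.0, 0.0, 0.0, 1.0]] 66.82674633333896
[array([357.54976531,  59.41447818]), array([520.75716426, 315.28930135])]
```

The two cameras agree to about 4 mm: collar (0.452, 0.280), spigot (0.499, -0.069), stand yaw about -17°. I'll go over the stand first for a wrist look.

```bash

python3 -m creep '[{"rot":[0,0,0],"linear":[0.0227,-0.0215,0],"gripper":100},{"rot":[0,0,0],"linear":[0.0227,-0.0215,0],"gripper":100},{"rot":[0,0,0],"linear":[0.0227,-0.0215,0],"gripper":100},{"rot":[0,0,0],"linear":[0.0227,-0.0215,0],"gripper":100},{"rot":[0,0,0],"linear":[0.0227,-0.0215,0],"gripper":100}]'
python3 -m creep '[{"rot":[0,0,0],"linear":[0.0227,-0.0215,0],"gripper":100},{"rot":[0,0,0],"linear":[0.0227,-0.0215,0],"gripper":100},{"rot":[0,0,0],"linear":[0.0227,-0.0215,0],"gripper":100},{"rot":[0,0,0],"linear":[0.0227,-0.0215,0],"gripper":100},{"rot":[0,0,0],"linear":[0.0227,-0.0215,0],"gripper":100}]'
python3 -m creep '[{"rot":[0,0,0],"linear":[0.0227,-0.0215,0],"gripper":100},{"rot":[0,0,0],"linear":[0.0227,-0.0215,0],"gripper":100},{"rot":[0,0,0],"linear":[0.0227,-0.0215,0],"gripper":100},{"rot":[0,0,0],"linear":[0.0227,-0.0215,0],"gripper":100},{"rot":[0,0,0],"linear":[0.0227,-0.0215,0],"gripper":100}]'
python3 -m creep '[{"rot":[0,0,0],"linear":[0.0227,-0.0215,0],"gripper":100},{"rot":[0,0,0],"linear":[0.0227,-0.0215,0],"gripper":100},{"rot":[0,0,0],"linear":[0.0227,-0.0215,0],"gripper":100},{"rot":[0,0,0],"linear":[0.0227,-0.0215,0],"gripper":100},{"rot":[0,0,0],"linear":[0.0227,-0.0215,0],"gripper":100}]'
```

```text
time_s: 1.37
position: [0.2749, -0.4802, 0.2147]
tool_rot: [0.0, 0.988, 0.155, 0.0]
contact_force: [0.6, -0.4, 0.6]
opening: 1.003
grip_force: 0.0
time_s: 1.78
position: [0.35, -0.3431, 0.2148]
tool_rot: [0.0, 0.988, 0.155, 0.0]
contact_force: [1.0, 1.2, 0.1]
opening: 1.001
grip_force: 0.0
time_s: 2.2
position: [0.4251, -0.206, 0.2149]
tool_rot: [0.0, 0.988, 0.155, 0.0]
contact_force: [0.6, -1.0, -0.0]
opening: 1.002
grip_force: 0.0
time_s: 2.62
position: [0.5002, -0.0688, 0.2149]
tool_rot: [0.0, 0.988, 0.155, 0.0]
contact_force: [0.4, -0.2, 0.3]
opening: 0.999
grip_force: 0.0
```

```bash
python3 - <<'E'
from rig import bot; from h import *; import cv2
o=bot.get_obs();W=bot.snapshot("wrist")
im=W["color"][:,:,::-1].copy(); cv2.imwrite("pics/w1raw.png",im)
for z in (.07,.012):
    p=proj(W,[.499,-.069,z],o);print(p); cv2.circle(im,tuple(int(v) for v in p),2,(0,0,255),-1)
for d in bot.trace("spigot_tip",W): print(d["score"],np.round(d["bbox"]))
cv2.imwrite("pics/w1.png",im); np.savez("w1.npz",**{k:np.array(v) for k,v in W.items()},position=o["position"],tool_rot=o["tool_rot"])
E
```

```text
[256.02139108 180.33233526]
[256.12120884 168.98602881]
0.92 [257. 165.  99. 103.]
0.78 [136. 233.  90.  76.]
```

View pics/w1.png

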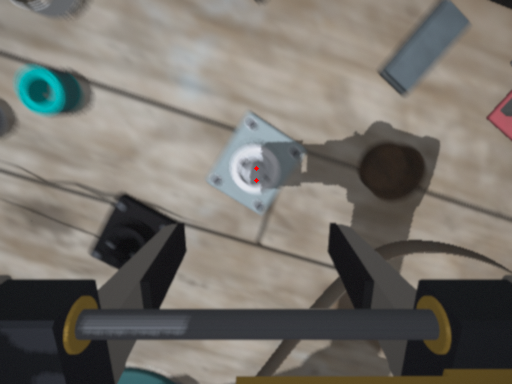

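```bash
python3 - <<'E'
import cv2
a=cv2.imread("pics/w1raw.png")[105:225,195:320]; cv2.imwrite("pics/w1c.png",cv2.resize(a,None,fx=5,fy=5,interpolation=2)[:600])
E
```

```text
(no output)
```

View pics/w1c.png

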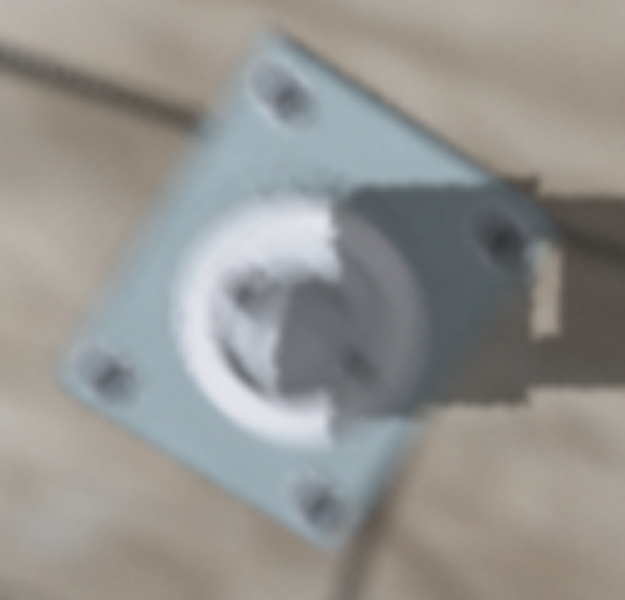

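The wrist view shows the spigot and plate ring around pixel (256,169), with the pin lying from (244,163) to (266,177), so the stand yaw is about -16°. The wrist camera puts the stand about 4 mm further along tool x than the fixed cameras do. I'll view the collar the same way to calibrate that offset.

```bash

python3 -m creep '[{"rot":[0,0,0],"linear":[0.0061,-0.0347,0],"gripper":100},{"rot":[0,0,0],"linear":[0.0061,-0.0347,0],"gripper":100},{"rot":[0,0,0],"linear":[0.0061,-0.0347,0],"gripper":100},{"rot":[0,0,0],"linear":[0.0061,-0.0347,0],"gripper":100},{"rot":[0,0,0],"linear":[0.0061,-0.0347,0],"gripper":100}]' >/dev/null
python3 -m creep '[{"rot":[0,0,0],"linear":[0.0061,-0.0347,0],"gripper":100},{"rot":[0,0,0],"linear":[0.0061,-0.0347,0],"gripper":100},{"rot":[0,0,0],"linear":[0.0061,-0.0347,0],"gripper":100},{"rot":[0,0,0],"linear":[0.0061,-0.0347,0],"gripper":100},{"rot":[0,0,0],"linear":[0.0061,-0.0347,0],"gripper":100}]'
python3 -m creep '[{"rot":[0,0,-0.113],"linear":[0,0,0],"gripper":100},{"rot":[0,0,-0.113],"linear":[0,0,0],"gripper":100},{"rot":[0,0,-0.113],"linear":[0,0,0],"gripper":100},{"rot":[0,0,-0.113],"linear":[0,0,0],"gripper":100},{"rot":[0,0,-0.113],"linear":[0,0,0],"gripper":100}]' >/dev/null
python3 -m creep '[{"rot":[0,0,-0.113],"linear":[0,0,0],"gripper":100},{"rot":[0,0,-0.113],"linear":[0,0,0],"gripper":100},{"rot":[0,0,-0.113],"linear":[0,0,0],"gripper":100},{"rot":[0,0,-0.113],"linear":[0,0,0],"gripper":100},{"rot":[0,0,-0.113],"linear":[0,0,0],"gripper":100}]' >/dev/null
python3 -m creep '[{"rot":[0,0,-0.113],"linear":[0,0,0],"gripper":100},{"rot":[0,0,-0.113],"linear":[0,0,0],"gripper":100},{"rot":[0,0,-0.113],"linear":[0,0,0],"gripper":100},{"rot":[0,0,-0.113],"linear":[0,0,0],"gripper":100},{"rot":[0,0,-0.113],"linear":[0,0,0],"gripper":100}]'
python3 - <<'E'
from rig import bot; from h import *; import cv2
o=bot.get_obs();W=bot.snapshot("wrist");print(np.round(o["joint_pos"],2), o["position"],o["tool_rot"])
im=W["color"][:,:,::-1].copy()
p=proj(W,[.452,.280,.04],o);print("pred",p)
for d in bot.trace("collar_mid",W): print(d["score"],np.round(d["bbox"]))
x,y=(int(v) for v in p)
x0,y0=max(x-75,0),max(y-60,0);print(x0,y0)
cv2.imwrite("pics/w2c.png",cv2.resize(im[y0:y0+120,x0:x0+150],None,fx=5,fy=5,interpolation=2))
E
```

```text
time_s: 3.55
position: [0.4512, 0.2795, 0.2147]
tool_rot: [0.0, 0.988, 0.155, 0.0]
contact_force: [1.1, 0.5, 0.2]
opening: 1.001
grip_force: 0.0
time_s: 4.8
position: [0.4517, 0.2778, 0.2145]
tool_rot: [0.0, 0.536, 0.844, -0.0]
contact_force: [0.5, -0.1, 0.5]
opening: 1.002
grip_force: 0.0
[ 0.1   0.42 -0.9   1.85  0.38  1.05 -0.5 ] [0.45165521 0.27780165 0.2145028 ] [ 3.23215642e-04  5.35555484e-01  8.44499934e-01 -2.84091533e-04]
pred [257.85075861 171.46464346]
0.83 [258. 172.  43.  53.]
0.75 [272. 245.  40.  48.]
0.6 [273.  92.  42.  47.]
182 111
```

View pics/w2c.png

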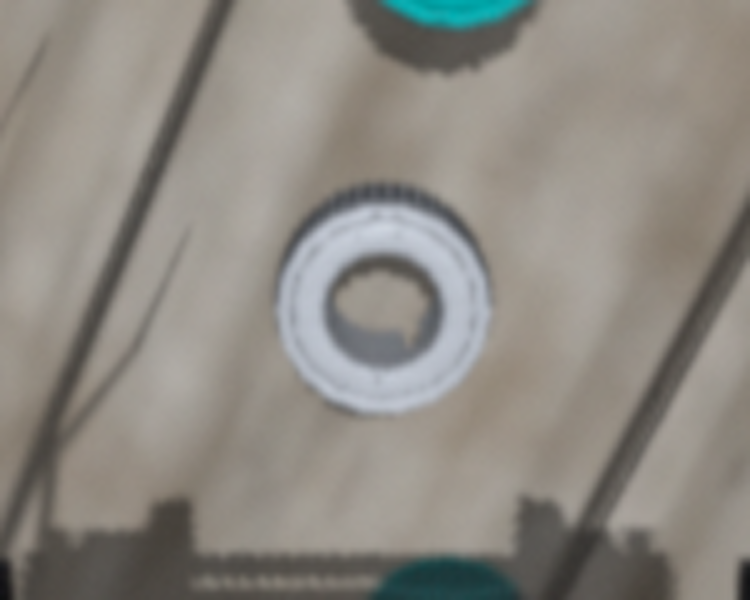

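The crop shows the knurled steel ring with its top centre at (258.6,172.6), within 1.5 mm of the estimate. The turquoise rings lie well clear above and below, so I descend and grip.

```bash

python3 -m creep '[{"rot":[0,0,0],"linear":[0,0.002,0.03],"gripper":100},{"rot":[0,0,0],"linear":[0,0,0.03],"gripper":100},{"rot":[0,0,0],"linear":[0,0,0.03],"gripper":100},{"rot":[0,0,0],"linear":[0,0,0.03],"gripper":100},{"rot":[0,0,0],"linear":[0,0,0.03],"gripper":100}]' 40
python3 -m creep '[{"rot":[0,0,0],"linear":[0,0,0.0105],"gripper":100},{"rot":[0,0,0],"linear":[0,0,0.0105],"gripper":100},{"rot":[0,0,0],"linear":[0,0,0.0105],"gripper":100},{"rot":[0,0,0],"linear":[0,0,0.0105],"gripper":100},{"rot":[0,0,0],"linear":[0,0,0.0105],"gripper":100}]'
python3 -m creep '[{"rot":[0,0,0],"linear":[0,0,0],"gripper":0},{"rot":[0,0,0],"linear":[0,0,0],"gripper":0},{"rot":[0,0,0],"linear":[0,0,0],"gripper":0},{"rot":[0,0,0],"linear":[0,0,0],"gripper":0},{"rot":[0,0,0],"linear":[0,0,0],"gripper":0}]'
python3 -m creep '[{"rot":[0,0,0],"linear":[0,0,0],"gripper":0},{"rot":[0,0,0],"linear":[0,0,0],"gripper":0},{"rot":[0,0,0],"linear":[0,0,0],"gripper":0},{"rot":[0,0,0],"linear":[0,0,0],"gripper":0},{"rot":[0,0,0],"linear":[0,0,0],"gripper":0}]'
```

```text
time_s: 5.32
position: [0.4535, 0.2789, 0.0632]
tool_rot: [0.0, 0.539, 0.842, -0.0]
contact_force: [0.7, 0.3, 0.0]
opening: 1.001
grip_force: 0.0
time_s: 5.73
position: [0.454, 0.2801, 0.0123]
tool_rot: [0.001, 0.538, 0.843, 0.001]
contact_force: [0.1, 0.9, 0.2]
opening: 0.998
grip_force: 0.0
time_s: 6.15
position: [0.4535, 0.2799, 0.0127]
tool_rot: [0.0, 0.538, 0.843, 0.0]
contact_force: [0.4, -0.2, -0.1]
opening: 0.661
grip_force: 0.0
time_s: 6.57
position: [0.4533, 0.2798, 0.0125]
tool_rot: [0.0, 0.537, 0.843, 0.0]
contact_force: [-0.5, -1.5, 5.1]
opening: 0.588
grip_force: 40.0
```

```bash

python3 -m creep '[{"rot":[0,0,0],"linear":[0,0,-0.02],"gripper":0},{"rot":[0,0,0],"linear":[0,0,-0.03],"gripper":0},{"rot":[0,0,0],"linear":[0,0,-0.03],"gripper":0},{"rot":[0,0,0],"linear":[0,0,-0.03],"gripper":0},{"rot":[0,0,0],"linear":[0,0,-0.02],"gripper":0}]'
python3 - <<'E'
from rig import bot; from h import *; import cv2
o=bot.get_obs();W=bot.snapshot("wrist");print(np.round(o["joint_pos"],2), o["position"],o["tool_rot"],o["contact_force"],o["opening"])
R,p=pose(o)
print("pred top centre",proj(W,p+R@np.array([0,0,-.0275]),o))
for d in bot.trace("collar_mid",W): print(d["score"],np.round(d["bbox"]))
cv2.imwrite("pics/w3.png",cv2.resize(W["color"][:,:,::-1][184:384,156:356],None,fx=3,fy=3,interpolation=2))
E
```

```text
time_s: 6.98
position: [0.4532, 0.2801, 0.1441]
tool_rot: [0.0, 0.537, 0.843, 0.001]
contact_force: [1.1, 0.8, -1.6]
opening: 0.588
grip_force: 40.0
[ 0.04  0.51 -0.84  1.91  0.47  0.92 -0.59] [0.45321722 0.28010431 0.14405654] [2.57138894e-04 5.37331866e-01 8.43370561e-01 7.04808368e-04] [ 1.08220426  0.75788829 -1.55035118] 0.5880557928914267
pred top centre [256.96670471 257.94604722]
0.89 [274.  93.  56.  63.]
0.76 [259. 246.  93. 106.]
0.74 [278. 275.  32.  56.]
```

View pics/w3.png

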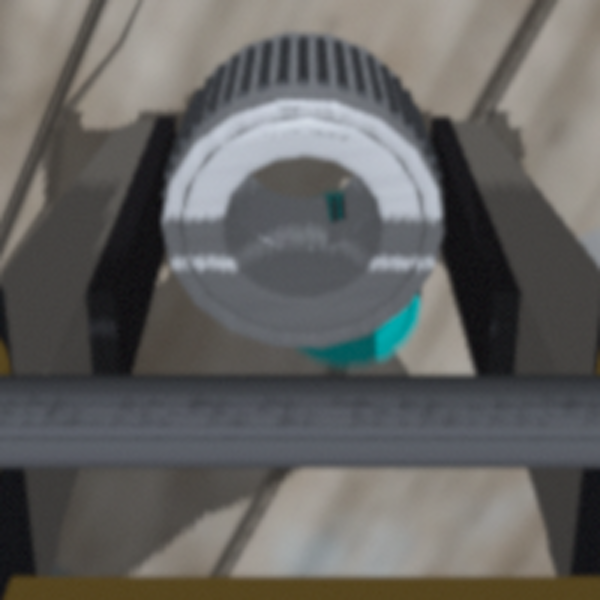

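The collar is held upright and square, with its top centre at (257,258), matching the prediction exactly. Now I work out the stand position from the saved wrist view.

```bash
python3 - <<'E'
from h import *
D=np.load("w1.npz",allow_pickle=True); W={k:D[k] for k in D.files}; W["vertical_fov"]=float(W["vertical_fov"])
for px,z in [((255.4,168.8),.034),((255.2,170.2),.041),((255.8,165.4),.015),((257,171),.068)]: print(at_z(W,px,z,W).round(4))
E
```

```text
[ 0.5037 -0.0666  0.034 ]
[ 0.5034 -0.0665  0.041 ]
[ 0.504  -0.0669  0.015 ]
[ 0.5091 -0.0669  0.068 ]
```

```bash

python3 -m creep '[{"rot":[0,0,0],"linear":[-0.0336,-0.0101,0],"gripper":0},{"rot":[0,0,0],"linear":[-0.0336,-0.0101,0],"gripper":0},{"rot":[0,0,0],"linear":[-0.0336,-0.0101,0],"gripper":0},{"rot":[0,0,0],"linear":[-0.0336,-0.0101,0],"gripper":0},{"rot":[0,0,0],"linear":[-0.0336,-0.0101,0],"gripper":0}]' >/dev/null
python3 -m creep '[{"rot":[0,0,0],"linear":[-0.0336,-0.0101,0],"gripper":0},{"rot":[0,0,0],"linear":[-0.0336,-0.0101,0],"gripper":0},{"rot":[0,0,0],"linear":[-0.0336,-0.0101,0],"gripper":0},{"rot":[0,0,0],"linear":[-0.0336,-0.0101,0],"gripper":0},{"rot":[0,0,0],"linear":[-0.0336,-0.0101,0],"gripper":0}]'
python3 -m creep '[{"rot":[0,0,0],"linear":[0,0,0.012],"gripper":0},{"rot":[0,0,0],"linear":[0,0,0.012],"gripper":0},{"rot":[0,0,0],"linear":[0,0,0.012],"gripper":0},{"rot":[0,0,0],"linear":[0,0,0.01],"gripper":0},{"rot":[0,0,0],"linear":[0,0,0],"gripper":0}]'
python3 - <<'E'
from rig import bot; from h import *; import cv2
o=bot.get_obs();W=bot.snapshot("wrist");print(np.round(o["joint_pos"],2), o["position"],o["tool_rot"])
R,p=pose(o)
print("pred top",proj(W,p+R@np.array([0,0,-.0275]),o),"tip",proj(W,[.5035,-.0667,.07],o),"bottom bore",proj(W,p+R@np.array([0,0,.0125]),o))
cv2.imwrite("pics/w4.png",cv2.resize(W["color"][:,:,::-1][184:334,156:356],None,fx=4,fy=4,interpolation=2))
E
```

```text
time_s: 7.92
position: [0.5021, -0.0695, 0.1402]
tool_rot: [-0.001, 0.538, 0.843, -0.001]
contact_force: [0.7, 0.6, -1.8]
opening: 0.59
grip_force: 40.0
time_s: 8.33
position: [0.5013, -0.0659, 0.0933]
tool_rot: [-0.002, 0.536, 0.844, -0.001]
contact_force: [-0.3, -0.3, -2.8]
opening: 0.587
grip_force: 40.0
[ 0.68  0.53 -0.76  2.01  0.51  0.8   0.06] [ 0.50125052 -0.06585332  0.09327812] [-2.44653267e-03  5.36231466e-01  8.44067148e-01 -6.92161717e-04]
pred top [256.97511906 257.94771761] tip [259.34330839 224.19617838] bottom bore [256.91484916 228.06176146]
```

View pics/w4.png

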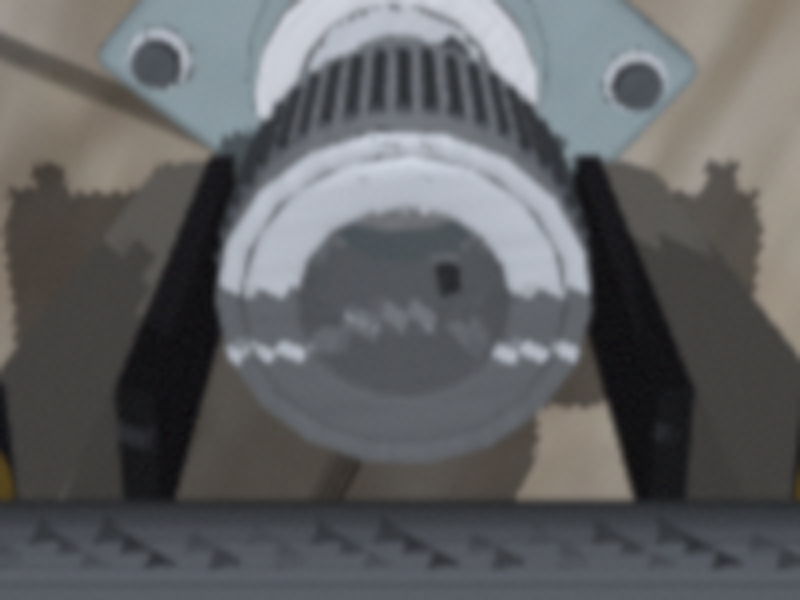

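The collar hangs over the spigot with its top centre at about (257,258). The tip is hidden behind the wall. Two diagonal screws, at (195.5,199.5) and (315.3,205.3), straddle the stand's centre, so they give a closer fix.

```bash
python3 - <<'E'
from rig import bot; from h import *
o=bot.get_obs();W=bot.snapshot("wrist");R,p=pose(o);print(p,np.round(R,3).tolist())
a,b=[at_z(W,np.array(q)/4+[156,184],.014,o) for q in ((158,62),(637,85))]
print(a,b,(a+b)/2,np.linalg.norm(a-b))
for t,q,z in (("ringL",(255,90),.034),("ringR",(540,90),.034)): print(t,at_z(W,np.array(q)/4+[156,184],z,o))
for z,X in ((.014,(.5035,-.0667)),): print(proj(W,[*X,z],o))
E
```

```text
[ 0.50214705 -0.06581745  0.09451461] [[-0.425, 0.905, -0.003], [0.905, 0.425, 0.001], [0.002, -0.002, -1.0]]
[ 0.45233969 -0.09165379  0.014     ] [ 0.55357481 -0.04997743  0.014     ] [ 0.50295725 -0.07081561  0.014     ] 0.10947816395580034
ringL [ 0.47437894 -0.0807435   0.034     ]
ringR [ 0.52876266 -0.05505499  0.034     ]
[257.98931736 198.75313561]
```

The estimates scatter by about 2 mm, averaging (0.503, -0.0685). The cone can take that up, so I lower gently and read the side forces.

```bash

python3 -m creep '[{"rot":[0,0,0],"linear":[-0.0027,0,0.003],"gripper":0},{"rot":[0,0,0],"linear":[0,0,0.003],"gripper":0},{"rot":[0,0,0],"linear":[0,0,0.003],"gripper":0},{"rot":[0,0,0],"linear":[0,0,0.003],"gripper":0},{"rot":[0,0,0],"linear":[0,0,0.003],"gripper":0}]'
python3 -m creep '[{"rot":[0,0,0],"linear":[0,0,0.002],"gripper":0},{"rot":[0,0,0],"linear":[0,0,0.002],"gripper":0},{"rot":[0,0,0],"linear":[0,0,0.002],"gripper":0},{"rot":[0,0,0],"linear":[0,0,0],"gripper":0},{"rot":[0,0,0],"linear":[0,0,0],"gripper":0}]'
```

```text
time_s: 8.85
position: [0.5046, -0.0701, 0.0809]
tool_rot: [0.0, 0.538, 0.843, -0.0]
contact_force: [0.9, -1.0, -3.1]
opening: 0.589
grip_force: 40.0
time_s: 9.27
position: [0.5042, -0.07, 0.0749]
tool_rot: [-0.0, 0.537, 0.843, -0.0]
contact_force: [-1.5, -0.1, -1.5]
opening: 0.589
grip_force: 40.0
```

```bash

python3 -m creep '[{"rot":[0,0,0],"linear":[0,0,0.0015],"gripper":0},{"rot":[0,0,0],"linear":[0,0,0.0015],"gripper":0},{"rot":[0,0,0],"linear":[0,0,0.0015],"gripper":0},{"rot":[0,0,0],"linear":[0,0,0],"gripper":0},{"rot":[0,0,0],"linear":[0,0,0],"gripper":0}]'
```

```text
time_s: 9.68
position: [0.5028, -0.0698, 0.0698]
tool_rot: [-0.001, 0.537, 0.843, -0.001]
contact_force: [-5.4, 0.9, -2.9]
opening: 0.583
grip_force: 40.0
```

```bash

python3 -m creep '[{"rot":[0,0,0],"linear":[0.001,-0.002,0],"gripper":0},{"rot":[0,0,0],"linear":[0,0,0.002],"gripper":0},{"rot":[0,0,0],"linear":[0,0,0.002],"gripper":0},{"rot":[0,0,0],"linear":[0,0,0.002],"gripper":0},{"rot":[0,0,0],"linear":[0,0,0],"gripper":0}]'
```

```text
time_s: 10.1
position: [0.5023, -0.0698, 0.0642]
tool_rot: [-0.0, 0.537, 0.843, 0.0]
contact_force: [-2.5, 1.3, -2.7]
opening: 0.589
grip_force: 40.0
```

```bash

python3 -m creep '[{"rot":[0,0,0],"linear":[0.0003,-0.0006,0.002],"gripper":0},{"rot":[0,0,0],"linear":[0,0,0.002],"gripper":0},{"rot":[0,0,0],"linear":[0,0,0.002],"gripper":0},{"rot":[0,0,0],"linear":[0,0,0.0015],"gripper":0},{"rot":[0,0,0],"linear":[0,0,0],"gripper":0}]'
python3 -m creep '[{"rot":[0,0,0],"linear":[0,0,0.0007],"gripper":0},{"rot":[0,0,0],"linear":[0,0,0.0007],"gripper":0},{"rot":[0,0,0],"linear":[0,0,0.0007],"gripper":0},{"rot":[0,0,0],"linear":[0,0,0],"gripper":0},{"rot":[0,0,0],"linear":[0,0,0],"gripper":0}]'
```

```text
time_s: 10.52
position: [0.502, -0.0699, 0.0568]
tool_rot: [0.0, 0.537, 0.843, 0.0]
contact_force: [-0.6, 0.3, -2.4]
opening: 0.586
grip_force: 40.0
time_s: 10.93
position: [0.5021, -0.0699, 0.0561]
tool_rot: [0.001, 0.537, 0.843, -0.0]
contact_force: [-4.3, 0.9, 9.9]
opening: 0.587
grip_force: 40.0
```

It rests on the pin (TCP 0.056, about 12 N down). Now I turn slowly under that preload.

```bash

python3 -m creep '[{"rot":[0,0,0.07],"linear":[0,0,0],"gripper":0},{"rot":[0,0,0.07],"linear":[0,0,0],"gripper":0},{"rot":[0,0,0.07],"linear":[0,0,0],"gripper":0},{"rot":[0,0,0.07],"linear":[0,0,0],"gripper":0},{"rot":[0,0,0.07],"linear":[0,0,0],"gripper":0}]'
python3 -c "
from rig import bot;o=bot.get_obs();print(o['joint_pos'].round(2) if hasattr(o['joint_pos'],'round') else o['joint_pos'],o['wrist_torque'])"
python3 -m creep '[{"rot":[0,0,0.07],"linear":[0,0,0],"gripper":0},{"rot":[0,0,0.07],"linear":[0,0,0],"gripper":0},{"rot":[0,0,0.07],"linear":[0,0,0],"gripper":0},{"rot":[0,0,0.07],"linear":[0,0,0],"gripper":0},{"rot":[0,0,0.07],"linear":[0,0,0],"gripper":0}]'
python3 -c "
from rig import bot;o=bot.get_obs();print(o['joint_pos'],o['wrist_torque'])"
```

```text
time_s: 11.35
position: [0.5021, -0.0702, 0.0561]
tool_rot: [0.001, 0.677, 0.736, -0.0]
contact_force: [-4.6, 1.4, 8.7]
opening: 0.585
grip_force: 40.0
[ 0.58  0.56 -0.62  2.03  0.5   0.7  -0.28] [0.0589954  0.91478052 0.11262397]
time_s: 11.77
position: [0.5023, -0.0701, 0.0561]
tool_rot: [0.001, 0.795, 0.607, 0.0]
contact_force: [-3.0, 0.5, 8.7]
opening: 0.585
grip_force: 40.0
[ 0.51004992  0.53542481 -0.53893469  2.03399717  0.43056959  0.68160774
 -0.57415581] [0.16034541 0.78448966 0.11215085]
```

```bash

python3 -m creep '[{"rot":[0,0,0.07],"linear":[0,0,0],"gripper":0},{"rot":[0,0,0.07],"linear":[0,0,0],"gripper":0},{"rot":[0,0,0.07],"linear":[0,0,0],"gripper":0},{"rot":[0,0,0.07],"linear":[0,0,0],"gripper":0},{"rot":[0,0,0.07],"linear":[0,0,0],"gripper":0}]'
python3 -c "
from rig import bot;o=bot.get_obs();print(o['joint_pos'],o['wrist_torque'])"
```

```text
time_s: 12.18
position: [0.5024, -0.0702, 0.0556]
tool_rot: [0.001, 0.888, 0.459, 0.001]
contact_force: [-0.7, -0.3, -1.4]
opening: 0.588
grip_force: 40.0
[ 0.44283557  0.51638929 -0.45341707  2.03830086  0.36090206  0.66158682
 -0.8642981 ] [ 0.04674657  0.10910195 -0.03036376]
```

```bash

python3 -m creep '[{"rot":[0,0,0.07],"linear":[0,0,0],"gripper":0},{"rot":[0,0,0.07],"linear":[0,0,0],"gripper":0},{"rot":[0,0,0.07],"linear":[0,0,0],"gripper":0},{"rot":[0,0,0.07],"linear":[0,0,0],"gripper":0},{"rot":[0,0,0.07],"linear":[0,0,0],"gripper":0}]'
python3 -c "
from rig import bot;o=bot.get_obs();print(o['joint_pos'],o['wrist_torque'])"
```

```text
time_s: 12.6
position: [0.5011, -0.0701, 0.0549]
tool_rot: [0.0, 0.955, 0.297, -0.001]
contact_force: [-3.3, -0.6, 2.2]
opening: 0.587
grip_force: 40.0
[ 0.37388728  0.50054194 -0.36758217  2.04379559  0.29094646  0.64747055
 -1.15372852] [0.15394099 0.83859489 0.1943604 ]
```

The load vanished around the third call and z dropped, so the keyway passed there. I'll turn back 20° and press a little.

```bash

python3 -m creep '[{"rot":[0,0,-0.07],"linear":[0,0,0],"gripper":0},{"rot":[0,0,-0.07],"linear":[0,0,0],"gripper":0},{"rot":[0,0,-0.07],"linear":[0,0,0],"gripper":0},{"rot":[0,0,-0.07],"linear":[0,0,0],"gripper":0},{"rot":[0,0,-0.07],"linear":[0,0,0],"gripper":0}]'
python3 -m creep '[{"rot":[0,0,0],"linear":[0,0,0.001],"gripper":0},{"rot":[0,0,0],"linear":[0,0,0.001],"gripper":0},{"rot":[0,0,0],"linear":[0,0,0],"gripper":0},{"rot":[0,0,0],"linear":[0,0,0],"gripper":0},{"rot":[0,0,0],"linear":[0,0,0],"gripper":0}]'
python3 -c "
from rig import bot;o=bot.get_obs();print(o['joint_pos'],o['wrist_torque'])"
```

```text
time_s: 13.02
position: [0.5017, -0.0701, 0.055]
tool_rot: [0.0, 0.887, 0.462, -0.0]
contact_force: [-2.7, 1.5, -1.1]
opening: 0.585
grip_force: 40.0
time_s: 13.43
position: [0.5013, -0.0702, 0.0531]
tool_rot: [0.0, 0.888, 0.459, -0.0]
contact_force: [-4.1, -0.2, 3.8]
opening: 0.586
grip_force: 40.0
[ 0.4414146   0.52020731 -0.45157955  2.04013885  0.36307348  0.65857063
 -0.86493022] [ 0.03263021  0.90746227 -0.30213609]
```

```bash

python3 -m creep '[{"rot":[0,0,0.05],"linear":[-0.0006,-0.0008,0],"gripper":0},{"rot":[0,0,0],"linear":[0,0,0.001],"gripper":0},{"rot":[0,0,0],"linear":[0,0,0.001],"gripper":0},{"rot":[0,0,0],"linear":[0,0,0.001],"gripper":0},{"rot":[0,0,0],"linear":[0,0,0],"gripper":0}]'
python3 -c "
from rig import bot;o=bot.get_obs();print(o['wrist_torque'])"
```

```text
time_s: 13.85
position: [0.501, -0.07, 0.0497]
tool_rot: [0.0, 0.899, 0.438, 0.0]
contact_force: [1.6, 0.2, -2.4]
opening: 0.585
grip_force: 40.0
[-0.0816593  -0.15899527 -0.02341731]
```

The collar is free and dropping over the pin (6.5 mm below rest). I push on down to the plate and home.

```bash

python3 -m creep '[{"rot":[0,0,0],"linear":[0,0,0.0015],"gripper":0},{"rot":[0,0,0],"linear":[0,0,0.0015],"gripper":0},{"rot":[0,0,0],"linear":[0,0,0.0015],"gripper":0},{"rot":[0,0,0],"linear":[0,0,0.001],"gripper":0},{"rot":[0,0,0],"linear":[0,0,0],"gripper":0}]'
python3 -m creep '[{"rot":[0,0,0],"linear":[0,0,0.0015],"gripper":0},{"rot":[0,0,0],"linear":[0,0,0.0015],"gripper":0},{"rot":[0,0,0],"linear":[0,0,0.0015],"gripper":0},{"rot":[0,0,0],"linear":[0,0,0.001],"gripper":0},{"rot":[0,0,0],"linear":[0,0,0],"gripper":0}]'
python3 -c "
from rig import bot;o=bot.get_obs();print(o['wrist_torque'])"
```

```text
time_s: 14.27
position: [0.501, -0.07, 0.0447]
tool_rot: [0.0, 0.899, 0.438, 0.0]
contact_force: [-0.3, -0.5, 1.9]
opening: 0.588
grip_force: 40.0
time_s: 14.68
position: [0.501, -0.0699, 0.0393]
tool_rot: [0.0, 0.899, 0.438, 0.0]
contact_force: [-1.2, 0.5, 7.1]
opening: 0.585
grip_force: 40.0
[0.01305988 0.21511614 0.01715624]
```

```bash

python3 -m creep '[{"rot":[0,0,0],"linear":[0,0,0.001],"gripper":0},{"rot":[0,0,0],"linear":[0,0,0.001],"gripper":0},{"rot":[0,0,0],"linear":[0,0,0.0005],"gripper":0},{"rot":[0,0,0],"linear":[0,0,0],"gripper":0},{"rot":[0,0,0],"linear":[0,0,0],"gripper":0}]' 55
```

```text
time_s: 15.1
position: [0.5011, -0.07, 0.0384]
tool_rot: [0.001, 0.899, 0.438, 0.0]
contact_force: [-5.0, 0.2, 21.4]
opening: 0.584
grip_force: 55.0
```

```bash

python3 -m creep '[{"rot":[0,0,0],"linear":[0,0,0.0005],"gripper":0},{"rot":[0,0,0],"linear":[0,0,0],"gripper":0},{"rot":[0,0,0],"linear":[0,0,0],"gripper":0},{"rot":[0,0,0],"linear":[0,0,0],"gripper":0},{"rot":[0,0,0],"linear":[0,0,0],"gripper":0}]'
python3 - <<'E'
from rig import bot; import cv2,numpy as np
W=bot.snapshot("wrist");S=bot.snapshot("side")
a=cv2.resize(W["color"][184:334,156:356],(400,300),interpolation=2);b=cv2.resize(S["color"][130:220,210:330],(400,300),interpolation=2)
cv2.imwrite("pics/f.png",np.hstack([a,b])[:,:,::-1])
E
```

```text
time_s: 15.52
position: [0.5011, -0.07, 0.0384]
tool_rot: [0.001, 0.899, 0.438, -0.0]
contact_force: [-7.5, -0.0, 28.0]
opening: 0.584
grip_force: 55.0
```

View pics/f.png

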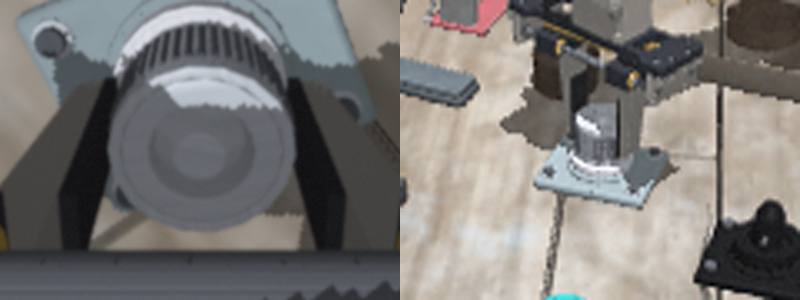

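The wrist picture shows the collar's top centre at (257,258), so it has not slipped in the grip. The spigot tip shows in the bore, and the side view shows the collar down against the ring. TCP 0.0384 puts it 18 mm below the pin rest, and it is hard on the shoulder.

```bash
python3 -c "
from rig import bot;print(bot.job_done())"
```

```text
the job is handed in; nothing more can be done
None
```

I fitted the knurled steel collar over the cross pin and pushed it fully home on the grey stand, where the arm is still gripping it (55 N) and holding it down (about 28 N). I handed the job in at about 15.6 s, and the hand-in returned no verdict.

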